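# Line up the eluent bottles at the pump inlet

## Robot

A 6-joint arm with a two-finger parallel gripper is mounted at the origin on the work surface. World frame = base frame: x ahead of the robot, y to its left, z up, the work surface at z = 0. Lengths are in m, angles in degrees, forces in N, time in s.
With the tool pointing down it reaches from about 0.375 to 0.9 m from the base axis. Payload 3.1 kg.
Tool frame: the origin (TCP) lies on the centre line of the jaws, within the pads' length; the fingertips stand 25 mm ahead of it and the grasp point (between the pads) lies 6 mm ahead of it; z points along the fingers, y is the line along which they close (so a half turn about z gives the same grasp; the last joint's range is limited). The gripper opens to 87 mm and grips with 3 to 60 N. Pads are 19 mm wide; open, the fingers measure 117 mm over their backs; the gripper's body (75 mm by 190 mm) begins 51 mm behind the grasp point.
Start: joints at [61.908, 30.224, 82.088, -0, 67.689, -10.227], TCP at [0.192, 0.595, 0.248] pointing down, gripper open.
Joint ranges: [-176.69, 176.69], [-43.24, 126.21], [12.49, 139.97], [-82, 262], [0, 151.66], [-163.58, 163.58]. Speed limits (degrees/s): [159.86, 159.86, 180, 180, 180, 180].

## Interface

Orientations are given as a 3x3 rotation matrix whose columns are the frame's x, y, z axes.
In Python, from rig import bot, cams, models gives the robot as it stands. The module is installed in compiled form; this text tells all that it offers.
- The arm moves only by the shell command python3 -m handwheel 'ROWS' [OPENING]. ROWS is JSON, a list of rows, each a list of 6 numbers: the shift along the world's x, y, z each as a share of 1 m, from -1 to 1, then the turn, a rotation vector about the world's x, y, z each as a share of 2 rad, from -1 to 1. In form: [[dx, dy, dz, wx, wy, wz], ...]. A call has exactly 8 rows; each row is the pose to reach, as a shift and turn from the pose commanded when the call began; what a row does not reach only later rows make up. A row lasts 1/12 s, in which the tool goes at most 41.7 mm and 7.16 degrees, less where a joint would pass 70% of its speed; a pose out of reach is approached as far as the arm can. A call with a number of a shift or a turn outside -1 to 1 is refused whole. A call with a gripper value outside its range is refused whole. OPENING is the opening, from -1 (shut) to 1 (fully open), so that 0 is half open, set as the call begins (- or left out, the last holds). The fingers move at their own pace and stop on an object; the grip force is fixed at half the most. Time passes only in rows, so rows that repeat a pose let the fingers close, or fill a call up. It gives the time, the measured TCP pose, the force, the opening and the grip force at its end, in the units of the state.
- bot.read_state(): the state, without advancing time (a new reading comes with each control period).
- cams.capture(name): name is "side" or "top"; returns (picture, depth): 420x560x3 uint8, blue, green, red; 420x560 float32, m along the optical axis (not along the pixel's ray), 0 where there is no reading.
- cams.calibration(name): a dict with "mtx" (3x3 intrinsics, pixels), "R" (3x3) and "t" (3): a world point X has camera coordinates R X + t. Camera axes: x right, y down, z forward; pixel columns grow to the right and rows downward; lengths in m; the calibration is good to about 2 mm. A picture is of the moment at which its call begins. calibration takes no time and is no camera call.
- bot.hand_in(): hands the job in; it is judged then, once.
Trained networks look in the newest picture that a camera, given by its name, has taken for a name from the list of things; names that differ only in an ending like _2 or _b are one class to them, and where a whole thing is asked for, a point or a joint stands for the part that bears it (a point fixed in the world has none). Each returns a list of dicts, best first, with "conf" (0 to 1); they miss things now and then, are a little off and sometimes report something else, mostly with a low value. They report only what shows in the picture. A call takes as long as a camera call. They do not tell look-alikes from the thing itself.
- models.spot_in(query, camera): "position" ([column, row] in pixels, amid what is visible of it).
- models.tip_of(query, camera): "position" ([column, row] in pixels: a listed point, or the origin of a listed thing).
The state is a dict: "time_s": time; "joint_positions": joint angles; "qvel": joint speeds; "tau": joint torques, N m; "position": TCP position; "tcp_rot": TCP orientation; "force": force on the tool from outside, world axes, zero at the start; "moment": the same for the moment, N m; "opening": opening from 0.0 (shut) to 1.0 (fully open); "grasp_force": force on a finger pad.
Only numpy, scipy, OpenCV 4.12 (cv2) and the standard library are available. Lean on these libraries where they do the work, as an engineer would, in place of code of your own. Each camera call takes 0.05 s, during which the arm holds its last target. There are 200 camera calls.

## Task

Line up the four amber bottles in order of size on the row of round rubber seats, one standing centred on each seat, with the largest next to the white pump inlet block and the smallest at the far end by the waste cup. Set each bottle down without dropping it, knock none of them over, and leave the clear beaker among them where it stands.

Things in the scene. Friction and masses are not known exactly. Their poses are not given: they have to be found in the camera images.
- bottle_250_mid (a point): 250 ml, the largest of four loose upright amber glass bottles with black caps and paper labels: round body 60 mm in diameter, 98 mm high over all. The point is on its axis half-way up (49 mm above its base), z up along the axis. The body is straight for the lower 65 mm, narrowing above to the cap (40 mm wide). Up to 0.4 kg. Starts standing on the bench
- bottle_125_mid (a point): 125 ml, second largest of four loose upright amber glass bottles with black caps and paper labels: round body 50 mm in diameter, 84 mm high over all. The point is on its axis half-way up (42 mm above its base), z up along the axis. The body is straight for the lower 55 mm, narrowing above to the cap (33 mm wide). Up to 0.4 kg. Starts standing on the bench
- bottle_60_mid (a point): 60 ml, third of four loose upright amber glass bottles with black caps and paper labels: round body 42 mm in diameter, 70 mm high over all. The point is on its axis half-way up (35 mm above its base), z up along the axis. The body is straight for the lower 46 mm, narrowing above to the cap (28 mm wide). Up to 0.4 kg. Starts standing on the bench
- bottle_30_mid (a point): 30 ml, the smallest of four loose upright amber glass bottles with black caps and paper labels: round body 34 mm in diameter, 56 mm high over all. The point is on its axis half-way up (28 mm above its base), z up along the axis. The body is straight for the lower 37 mm, narrowing above to the cap (22 mm wide). Up to 0.4 kg. Starts standing on the bench
- seat_a: one of four identical round black rubber seats, 72 mm in diameter and 3 mm thick, fixed in a straight row, 90 mm apart, on an 8 mm high aluminium strip (100 mm wide, 370 mm long). Origin at the centre of its underside, so its top is 3 mm above the origin (11 mm above the bench); y runs along the row. The letters say nothing of its place in the row
- seat_b: one of four identical round black rubber seats, 72 mm in diameter and 3 mm thick, fixed in a straight row, 90 mm apart, on an 8 mm high aluminium strip (100 mm wide, 370 mm long). Origin at the centre of its underside, so its top is 3 mm above the origin (11 mm above the bench); y runs along the row. The letters say nothing of its place in the row
- seat_c: one of four identical round black rubber seats, 72 mm in diameter and 3 mm thick, fixed in a straight row, 90 mm apart, on an 8 mm high aluminium strip (100 mm wide, 370 mm long). Origin at the centre of its underside, so its top is 3 mm above the origin (11 mm above the bench); y runs along the row. The letters say nothing of its place in the row
- seat_d: one of four identical round black rubber seats, 72 mm in diameter and 3 mm thick, fixed in a straight row, 90 mm apart, on an 8 mm high aluminium strip (100 mm wide, 370 mm long). Origin at the centre of its underside, so its top is 3 mm above the origin (11 mm above the bench); y runs along the row. The letters say nothing of its place in the row
- inlet: the pump's inlet block: a fixed white block 56 mm square and 62 mm high with a steel nipple on top (to 92 mm), black front, standing at one end of the row in line with the seats, 95 mm from the centre of the end seat; the other end of the row has a white waste cup 60 mm wide and 50 mm high. Which end is which varies. Origin at the centre of its underside
- beaker_mid (a point): a loose, clear, empty plastic beaker, open at the top, 52 mm in diameter and 70 mm high, standing among the bottles; it is not part of the job and must stay as it is. The point is on its axis half-way up (35 mm above its base)
Mind the look-alikes: they are no part of the job. Leave any green look-alike of the part that bears bottle_250_mid alone.

How it is judged:
By the outcome, as a careful person would: the job done as asked, in the order asked, and still so for the second after the job is handed in, with the robot touching nothing.
It also fails if it takes over 96 s, if anything falls off the work surface, if the arm or the gripper's body presses on something with over 40 N, if the wrist force passes 120 N, or if a joint passes its speed limit or range.

## Working session

There is one attempt and no reset: what is moved stays moved. The work goes in short steps, Python scripts to look and compute and a shell command to move; the robot and the scene stay as the last step left them, time stands still between calls to the robot, and variables do not carry over. Pictures are saved under pics/ and viewed, at most 14 in all, crops included, and the job is handed in when it is done.

```bash
mkdir -p pics
python3 - <<'E'
from rig import bot,cams,models
import cv2
for c in("top","side"):
    p,d=cams.capture(c); cv2.imwrite(f"pics/{c}0.png",p)
    for q in["bottle_250_mid","bottle_125_mid","bottle_60_mid","bottle_30_mid","seat_a","inlet","beaker_mid"]:
        print(c,q,[(r["conf"],[round(v) for v in r["position"]]) for r in models.tip_of(q,c)][:6])
s=bot.read_state();print(s["time_s"],s["position"],s["tcp_rot"],s["opening"])
print(cams.calibration("top"))
E
```

```text
top bottle_250_mid [(0.7, [315, 228]), (0.61, [353, 270]), (0.36, [304, 155]), (0.34, [421, 227]), (0.22, [212, 231])]
top bottle_125_mid [(0.58, [423, 228]), (0.34, [270, 147])]
top bottle_60_mid [(0.83, [167, 231])]
top bottle_30_mid [(0.5, [212, 232])]
top seat_a [(0.93, [230, 143]), (0.82, [307, 152]), (0.71, [268, 149]), (0.69, [342, 156])]
top inlet [(0.7, [194, 142]), (0.7, [365, 223])]
top beaker_mid [(0.7, [317, 229])]
side bottle_250_mid [(0.83, [387, 184]), (0.61, [340, 162])]
side bottle_125_mid [(0.94, [354, 129])]
side bottle_60_mid [(0.86, [278, 402])]
side bottle_30_mid [(0.93, [301, 326])]
side seat_a [(0.97, [254, 181]), (0.76, [234, 211]), (0.64, [213, 242]), (0.63, [189, 280])]
side inlet [(0.64, [158, 326]), (0.53, [340, 163])]
side beaker_mid [(0.59, [333, 212])]
0.8 [0.19167708 0.59485733 0.24757425] [[-9.51776746e-01  3.06791499e-01  3.37370796e-05]
 [ 3.06791500e-01  9.51776746e-01  3.26023509e-05]
 [-2.21080437e-05  4.13804087e-05 -9.99999999e-01]] 0.9939234583707713
{'mtx': array([[544.1863191 ,   0.        , 289.49226944],
       [  0.        , 544.1863191 , 201.14404323],
       [  0.        ,   0.        ,   1.        ]]), 'R': array([[ 0.0114801 , -0.99987457, -0.01091117],
       [-0.98591321, -0.00949754, -0.16698783],
       [ 0.16686325,  0.0126745 , -0.98589858]]), 't': array([-0.00214124,  0.51751459,  1.25757525])}
```

View pics/top0.png

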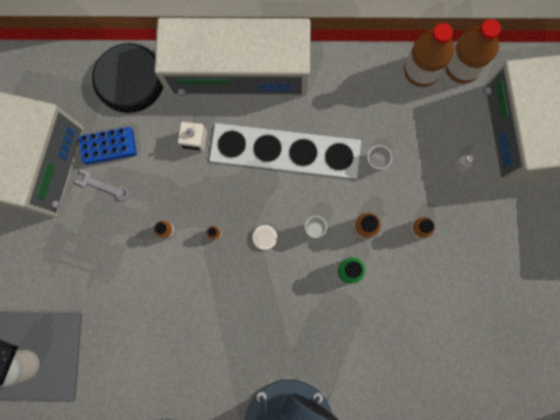

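View pics/side0.png

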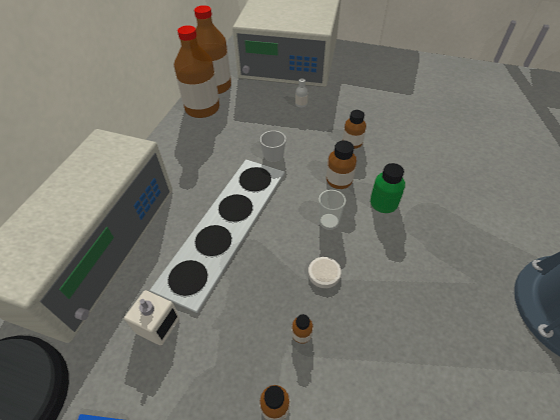

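The top view shows the inlet block at (192,135), four seats at (231,143) to (340,156), and the waste cup at the right end at (380,157). The amber bottles are 60 at (163,229), 30 at (213,232), 250 at (368,225) and 125 at (424,227). The beaker is at (316,228), a white dish at (264,237), and the green look-alike at (352,270). The candidates for the 250 are (368,225), which is amber and fits, and (352,270), which is green. I'll measure, then check with an enlarged crop.

```bash
cat > h.py <<'E'
from rig import bot,cams,models
import cv2,numpy as np
def cloud(c="top"):
    p,d=cams.capture(c);k=cams.calibration(c)
    v,u=np.mgrid[:d.shape[0],:d.shape[1]]
    K=k["mtx"];X=np.stack([(u-K[0,2])/K[0,0]*d,(v-K[1,2])/K[1,1]*d,d],-1)
    W=(X-np.array(k["t"]).ravel())@k["R"]; W[d==0]=np.nan
    return p,W
def ray(uv,z,c="top"):
    k=cams.calibration(c);R=k["R"];C=-R.T@np.array(k["t"]).ravel()
    r=R.T@np.linalg.inv(k["mtx"])@[uv[0],uv[1],1]
    return C+r*(z-C[2])/r[2]
def top(W,uv,h,r=25):
    v,u=np.mgrid[:W.shape[0],:W.shape[1]]
    m=(np.hypot(u-uv[0],v-uv[1])<r)&(W[...,2]>h-.007)&(W[...,2]<h+.02)
    P=W[m]; (a,b),rad=cv2.minEnclosingCircle((P[:,:2]*1000).astype(np.float32))
    return np.r_[P.mean(0),a/1000,b/1000,2*rad,len(P)]
E
python3 - <<'E'
from h import *
np.set_printoptions(precision=4,suppress=True)
p,W=cloud()
for n,uv,h in[("60",(163,229),.07),("30",(213,232),.056),("250",(368,225),.098),("125",(424,227),.084),("green",(352,270),.098),("beaker",(316,225),.07),("inlet",(192,135),.062),("cup",(380,157),.05),("dish",(264,237),.02)]:
    try: print(n,top(W,uv,h,16))
    except Exception as e: print(n,e)
g=cv2.cvtColor(p,cv2.COLOR_BGR2GRAY); m=(g<60).astype(np.uint8); 
n,l,st,ce=cv2.connectedComponentsWithStats(m[125:175,205:365].copy())
for i in range(1,n):
    if st[i,4]>100: c=ce[i]+[205,125]; print("seat",st[i,4],c,ray(c,.011))
for n,uv,h in[("60",(163,229),.07),("30",(213,232),.056),("250",(368,225),.098),("125",(424,227),.084)]:
    # dark cap centroid
    u,v=uv; s=(g[v-16:v+16,u-16:u+16]<50).astype(np.uint8)
    k,l,st,ce=cv2.connectedComponentsWithStats(s); i=1+np.argmax(st[1:,4]); print(n,st[i,4],ray(ce[i]+[u-16,v-16],h-.001))
cv2.imwrite("pics/c1.png",cv2.resize(p[115:290,150:440],None,fx=2.7,fy=2.7))
E
```

```text
60 [  0.4471   0.304    0.0697   0.4469   0.3049  28.5852 113.    ]
30 [ 0.4406  0.1847  0.0558  0.4409  0.1855 22.311  69.    ]
250 [  0.4596  -0.1796   0.0984   0.46    -0.1801  39.3772 235.    ]
125 [  0.4567  -0.3122   0.0843   0.4565  -0.3128  34.6532 168.    ]
green [  0.3546  -0.1424   0.0983   0.3546  -0.1428  39.2518 247.    ]
beaker [  0.4561  -0.0584   0.0696   0.4536  -0.0578  51.5838 105.    ]
inlet [  0.6754   0.2437   0.0629   0.6772   0.2431  73.1843 502.    ]
cup [  0.6272  -0.2135   0.0492   0.6256  -0.2127  60.3323 122.    ]
dish [  0.4325   0.0631   0.016    0.4332   0.0634  59.4194 358.    ]
seat 510 [231.3373 143.6922] [0.6672 0.1508 0.011 ]
seat 520 [266.8904 147.85  ] [0.6573 0.0617 0.011 ]
seat 521 [302.5835 152.0307] [ 0.6473 -0.0274  0.011 ]
seat 532 [338.765  156.2726] [ 0.6372 -0.1173  0.011 ]
60 109 [0.4463 0.3036 0.069 ]
30 65 [0.4407 0.1848 0.055 ]
250 254 [ 0.4588 -0.1778  0.097 ]
125 172 [ 0.4561 -0.3101  0.083 ]
```

View pics/c1.png

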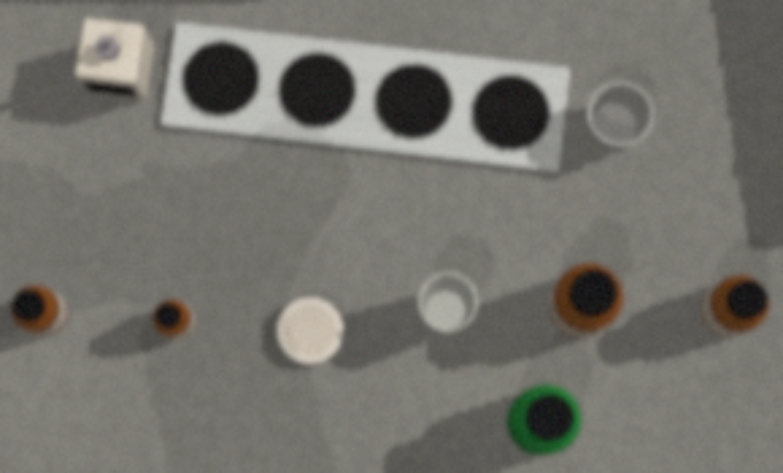

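The bottle heights and cap widths match the listed sizes, and the seats are 90 mm apart. The enlarged crop confirms that (368,225) is amber and is the 250, while the green one at (352,270) is the look-alike. I'll place smallest first, closing along the row, so the gripper body passes above the neighbours. First I turn the tool 11.5° to match the row and go over the 30 ml bottle.

```bash
python3 -m handwheel '[[0.249,-0.410,-0.05,0,0,0.1],[0.249,-0.410,-0.05,0,0,0.1],[0.249,-0.410,-0.05,0,0,0.1],[0.249,-0.410,-0.05,0,0,0.1],[0.249,-0.410,-0.05,0,0,0.1],[0.249,-0.410,-0.05,0,0,0.1],[0.249,-0.410,-0.05,0,0,0.1],[0.249,-0.410,-0.05,0,0,0.1]]' 1
python3 -c "
from rig import bot
s=bot.read_state();print(s['position'],s['tcp_rot'],s['joint_positions'])"
```

```text
time_s: 1.52
position: [0.3644, 0.3103, 0.2132]
tcp_rot: [[-0.994, 0.111, 0.001], [0.111, 0.994, 0.0], [-0.001, 0.001, -1.0]]
force: [0.6, -0.3, 0.7]
opening: 0.999
grasp_force: 0.0
[0.36438375 0.31027203 0.213196  ] [[-9.93802726e-01  1.11154151e-01  9.46797570e-04]
 [ 1.11154642e-01  9.93803004e-01  4.83525723e-04]
 [-8.87184378e-04  5.85770126e-04 -9.99999435e-01]] [ 2.70033697e+01  2.19525054e+01  1.04825935e+02  6.62180207e-05
  5.31606478e+01 -5.66148024e+01]
```

```bash
python3 -m handwheel '[[0.0763,-0.1253,-0.083,0,0,0],[0.0763,-0.1253,-0.083,0,0,0],[0.0763,-0.1253,-0.083,0,0,0],[0.0763,-0.1253,-0.083,0,0,0],[0.0763,-0.1253,-0.083,0,0,0],[0.0763,-0.1253,-0.083,0,0,0],[0.0763,-0.1253,-0.083,0,0,0],[0.0763,-0.1253,-0.083,0,0,0]]'
```

```text
time_s: 2.18
position: [0.4394, 0.1876, 0.1307]
tcp_rot: [[-0.994, 0.11, 0.001], [0.11, 0.994, 0.0], [-0.001, 0.0, -1.0]]
force: [-1.0, -0.4, 0.4]
opening: 0.997
grasp_force: 0.0
```

```bash
python3 -m handwheel '[[0.001,-0.003,-0.03,0,0,0],[0.001,-0.003,-0.06,0,0,0],[0.001,-0.003,-0.085,0,0,0],[0.001,-0.003,-0.1,0,0,0],[0.001,-0.003,-0.1,0,0,0],[0.001,-0.003,-0.1,0,0,0],[0.001,-0.003,-0.1,0,0,0],[0.001,-0.003,-0.1,0,0,0]]'
python3 -m handwheel '[[0,0,0,0,0,0],[0,0,0,0,0,0],[0,0,0,0,0,0],[0,0,0,0,0,0],[0,0,0,0,0,0],[0,0,0,0,0,0],[0,0,0,0,0,0],[0,0,0,0,0,0]]' -1
```

```text
time_s: 2.85
position: [0.4416, 0.1843, 0.0315]
tcp_rot: [[-0.994, 0.11, 0.003], [0.11, 0.994, 0.0], [-0.003, 0.001, -1.0]]
force: [1.4, 0.1, 0.9]
opening: 0.999
grasp_force: 0.0
time_s: 3.52
position: [0.4408, 0.1835, 0.03]
tcp_rot: [[-0.994, 0.112, -0.0], [0.112, 0.994, -0.0], [0.0, -0.0, -1.0]]
force: [-0.8, 0.1, 0.4]
opening: 0.48
grasp_force: 0.0
```

```bash
python3 -m handwheel '[[0,0,0,0,0,0],[0,0,0,0,0,0],[0,0,0,0,0,0],[0,0,0,0,0,0],[0,0,0,0,0,0],[0,0,0,0,0,0],[0,0,0,0,0,0],[0,0,0,0,0,0]]'
python3 -m handwheel '[[0,0,0.01,0,0,0],[0,0,0.03,0,0,0],[0,0,0.05,0,0,0],[0,0,0.08,0,0,0],[0,0,0.11,0,0,0],[0,0,0.12,0,0,0],[0,0,0.12,0,0,0],[0,0,0.12,0,0,0]]'
```

```text
time_s: 4.18
position: [0.4408, 0.1836, 0.03]
tcp_rot: [[-0.994, 0.112, -0.0], [0.112, 0.994, -0.0], [0.0, -0.0, -1.0]]
force: [0.3, 0.1, -0.2]
opening: 0.386
grasp_force: 30.0
time_s: 4.85
position: [0.441, 0.1836, 0.1509]
tcp_rot: [[-0.994, 0.111, 0.002], [0.111, 0.994, 0.0], [-0.002, 0.0, -1.0]]
force: [-0.4, -0.1, -0.6]
opening: 0.384
grasp_force: 30.0
```

```bash
python3 -m handwheel '[[0.012,-0.018,0,0,0,0],[0.032,-0.049,0,0,0,0],[0.053,-0.081,0,0,0,0],[0.074,-0.113,0,0,0,0],[0.095,-0.145,0,0,0,0],[0.116,-0.177,0,0,0,0],[0.137,-0.209,0,0,0,0],[0.155,-0.237,0,0,0,0]]'
python3 -m handwheel '[[0.016,-0.025,0,0,0,0],[0.029,-0.045,0,0,0,0],[0.038,-0.059,0,0,0,0],[0.041,-0.0636,0,0,0,0],[0.041,-0.0636,0,0,0,0],[0.041,-0.0636,0,0,0,0],[0.041,-0.0636,0,0,0,0],[0.041,-0.0636,0,0,0,0]]'
```

```text
time_s: 5.52
position: [0.596, -0.0556, 0.1481]
tcp_rot: [[-0.994, 0.113, -0.003], [0.113, 0.994, 0.001], [0.003, 0.0, -1.0]]
force: [0.4, 0.3, -1.2]
opening: 0.382
grasp_force: 30.0
time_s: 6.18
position: [0.6358, -0.1155, 0.1496]
tcp_rot: [[-0.994, 0.11, -0.002], [0.11, 0.994, 0.001], [0.002, 0.001, -1.0]]
force: [0.2, 1.1, -0.6]
opening: 0.38
grasp_force: 30.0
```

Run:
```python
from h import *
p,W=cloud("side"); cv2.imwrite("pics/s1.png",cv2.resize(p[60:340,120:460],None,fx=2.1,fy=2.1))
print(bot.read_state()["position"])
```

```text
[ 0.63611448 -0.11561639  0.14992725]
```

View pics/s1.png

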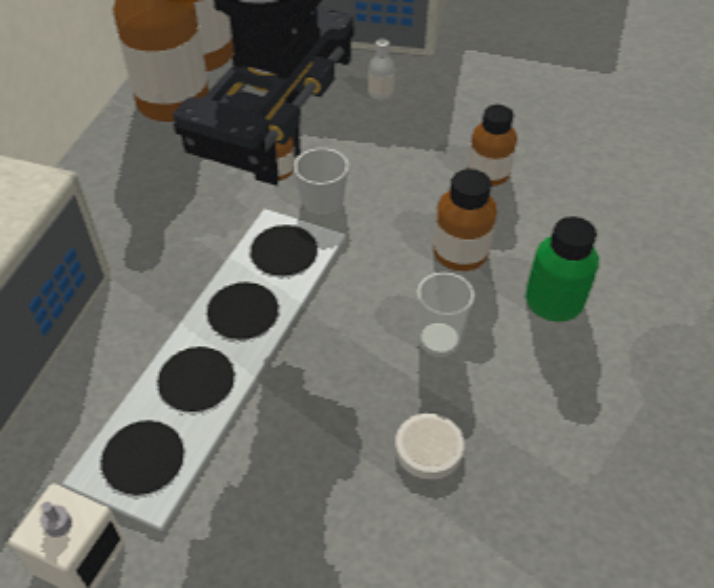

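The 30 ml bottle hangs upright in the jaws over the far seat, whose centre is at about (284,250) in this crop. Lowering it now.

```bash
python3 -m handwheel '[[0.0005,-0.001,-0.03,0,0,0],[0.0005,-0.001,-0.06,0,0,0],[0.0005,-0.001,-0.085,0,0,0],[0.0005,-0.001,-0.1,0,0,0],[0.0005,-0.001,-0.105,0,0,0],[0.0005,-0.001,-0.108,0,0,0],[0.0005,-0.001,-0.108,0,0,0],[0.0005,-0.001,-0.108,0,0,0]]'
python3 -m handwheel '[[0,0,-0.0005,0,0,0],[0,0,-0.0005,0,0,0],[0,0,-0.0005,0,0,0],[0,0,-0.0005,0,0,0],[0,0,-0.0005,0,0,0],[0,0,-0.0005,0,0,0],[0,0,-0.0005,0,0,0],[0,0,-0.0005,0,0,0]]'
```

```text
time_s: 6.9
position: [0.6382, -0.1181, 0.0433]
tcp_rot: [[-0.994, 0.111, 0.002], [0.111, 0.994, -0.001], [-0.002, -0.001, -1.0]]
force: [-0.4, 0.3, -0.3]
opening: 0.382
grasp_force: 30.0
time_s: 7.57
position: [0.6373, -0.118, 0.0415]
tcp_rot: [[-0.994, 0.112, -0.0], [0.112, 0.994, 0.0], [0.0, 0.0, -1.0]]
force: [-0.5, 0.2, -0.7]
opening: 0.381
grasp_force: 30.0
```

```bash
python3 -m handwheel '[[0,0.001,-0.001,0,0,0],[0,0.001,-0.001,0,0,0],[0,0.001,-0.001,0,0,0],[0,0.001,-0.001,0,0,0],[0,0.001,-0.001,0,0,0],[0,0.001,-0.001,0,0,0],[0,0.001,-0.001,0,0,0],[0,0.001,-0.001,0,0,0]]'
python3 -m handwheel '[[0,0,0,0,0,0],[0,0,0,0,0,0],[0,0,0,0,0,0],[0,0,0,0,0,0],[0,0,0,0,0,0],[0,0,0,0,0,0],[0,0,0,0,0,0],[0,0,0,0,0,0]]' 0.2
python3 -m handwheel '[[0,0,0.01,0,0,0],[0,0,0.03,0,0,0],[0,0,0.05,0,0,0],[0,0,0.08,0,0,0],[0,0,0.11,0,0,0],[0,0,0.14,0,0,0],[0,0,0.16,0,0,0],[0,0,0.16,0,0,0]]'
```

```text
time_s: 8.23
position: [0.6376, -0.1175, 0.041]
tcp_rot: [[-0.994, 0.111, 0.001], [0.111, 0.994, -0.001], [-0.001, -0.001, -1.0]]
force: [-2.6, -3.5, 5.6]
opening: 0.378
grasp_force: 30.0
time_s: 8.9
position: [0.6374, -0.1169, 0.0404]
tcp_rot: [[-0.994, 0.112, -0.0], [0.112, 0.994, 0.0], [0.0, 0.0, -1.0]]
force: [0.7, -0.5, -0.1]
opening: 0.597
grasp_force: 0.0
time_s: 9.57
position: [0.6404, -0.118, 0.2071]
tcp_rot: [[-0.994, 0.111, 0.011], [0.111, 0.994, -0.004], [-0.011, -0.003, -1.0]]
force: [0.4, -0.6, 0.7]
opening: 0.599
grasp_force: 0.0
```

```bash
python3 -m handwheel '[[-0.008,0.018,0,0,0,0],[-0.023,0.052,0,0,0,0],[-0.039,0.088,0,0,0,0],[-0.055,0.124,0,0,0,0],[-0.071,0.159,0,0,0,0],[-0.087,0.195,0,0,0,0],[-0.103,0.23,0,0,0,0],[-0.119,0.266,0,0,0,0]]' 1
python3 -m handwheel '[[-0.016,0.035,-0.01,0,0,0],[-0.032,0.07,-0.02,0,0,0],[-0.048,0.105,-0.04,0,0,0],[-0.062,0.135,-0.055,0,0,0],[-0.069,0.15,-0.065,0,0,0],[-0.0715,0.155,-0.065,0,0,0],[-0.0715,0.155,-0.065,0,0,0],[-0.0715,0.155,-0.065,0,0,0]]'
```

```text
time_s: 10.23
position: [0.5168, 0.1503, 0.2002]
tcp_rot: [[-0.994, 0.112, -0.001], [0.112, 0.994, -0.0], [0.001, -0.0, -1.0]]
force: [0.5, 0.5, 0.5]
opening: 0.989
grasp_force: 0.0
time_s: 10.9
position: [0.4475, 0.3036, 0.1359]
tcp_rot: [[-0.994, 0.111, 0.001], [0.111, 0.994, -0.0], [-0.001, -0.0, -1.0]]
force: [0.3, -1.6, 1.2]
opening: 0.996
grasp_force: 0.0
```

```bash
python3 -m handwheel '[[0,0,-0.03,0,0,0],[0,0,-0.06,0,0,0],[0,0,-0.085,0,0,0],[0,0,-0.097,0,0,0],[0,0,-0.0994,0,0,0],[0,0,-0.0994,0,0,0],[0,0,-0.0994,0,0,0],[0,0,-0.0994,0,0,0]]'
python3 -m handwheel '[[0,0,0,0,0,0],[0,0,0,0,0,0],[0,0,0,0,0,0],[0,0,0,0,0,0],[0,0,0,0,0,0],[0,0,0,0,0,0],[0,0,0,0,0,0],[0,0,0,0,0,0]]' -1
python3 -m handwheel '[[0,0,0,0,0,0],[0,0,0,0,0,0],[0,0,0,0,0,0],[0,0,0,0,0,0],[0,0,0,0,0,0],[0,0,0,0,0,0],[0,0,0,0,0,0],[0,0,0,0,0,0]]'
```

```text
time_s: 11.57
position: [0.4481, 0.3042, 0.0376]
tcp_rot: [[-0.994, 0.112, 0.003], [0.112, 0.994, 0.001], [-0.003, 0.001, -1.0]]
force: [-0.1, -0.3, 0.0]
opening: 1.002
grasp_force: 0.0
time_s: 12.23
position: [0.4469, 0.3041, 0.0361]
tcp_rot: [[-0.994, 0.112, 0.0], [0.112, 0.994, 0.0], [-0.0, 0.0, -1.0]]
force: [0.1, -0.2, 0.4]
opening: 0.481
grasp_force: 8.9
time_s: 12.9
position: [0.4469, 0.3039, 0.0361]
tcp_rot: [[-0.994, 0.112, -0.0], [0.112, 0.994, -0.0], [0.0, -0.0, -1.0]]
force: [0.4, 0.6, -1.0]
opening: 0.475
grasp_force: 30.0
```

```bash
python3 -m handwheel '[[0,0,0.01,0,0,0],[0,0,0.03,0,0,0],[0,0,0.05,0,0,0],[0,0,0.08,0,0,0],[0,0,0.11,0,0,0],[0,0,0.127,0,0,0],[0,0,0.13,0,0,0],[0,0,0.13,0,0,0]]'
python3 -m handwheel '[[0.01,-0.017,0,0,0,0],[0.029,-0.048,0,0,0,0],[0.049,-0.081,0,0,0,0],[0.069,-0.114,0,0,0,0],[0.089,-0.147,0,0,0,0],[0.109,-0.18,0,0,0,0],[0.129,-0.213,0,0,0,0],[0.148,-0.245,0,0,0,0]]'
python3 -m handwheel '[[0.018,-0.03,0,0,0,0],[0.034,-0.056,0,0,0,0],[0.046,-0.076,0,0,0,0],[0.052,-0.086,0,0,0,0],[0.052,-0.086,0,0,0,0],[0.052,-0.086,0,0,0,0],[0.052,-0.086,0,0,0,0],[0.052,-0.086,0,0,0,0]]'
python3 -m handwheel '[[0,0,-0.03,0,0,0],[0,0,-0.06,0,0,0],[0,0,-0.085,0,0,0],[0,0,-0.1,0,0,0],[0,0,-0.11,0,0,0],[0,0,-0.115,0,0,0],[0,0,-0.115,0,0,0],[0,0,-0.115,0,0,0]]'
```

```text
time_s: 13.57
position: [0.4472, 0.3041, 0.1676]
tcp_rot: [[-0.994, 0.111, 0.003], [0.111, 0.994, 0.001], [-0.003, 0.001, -1.0]]
force: [-0.3, -0.4, -1.2]
opening: 0.477
grasp_force: 30.0
time_s: 14.23
position: [0.5942, 0.0571, 0.1639]
tcp_rot: [[-0.994, 0.112, -0.004], [0.112, 0.994, 0.0], [0.004, -0.0, -1.0]]
force: [0.7, 0.8, -1.5]
opening: 0.472
grasp_force: 30.0
time_s: 14.9
position: [0.6455, -0.0251, 0.1656]
tcp_rot: [[-0.994, 0.11, -0.002], [0.11, 0.994, 0.001], [0.002, 0.001, -1.0]]
force: [-0.3, 0.7, -1.2]
opening: 0.478
grasp_force: 30.0
time_s: 15.57
position: [0.6474, -0.0267, 0.052]
tcp_rot: [[-0.994, 0.111, 0.001], [0.111, 0.994, -0.0], [-0.001, -0.0, -1.0]]
force: [-0.3, 0.6, -1.8]
opening: 0.475
grasp_force: 30.0
```

```bash
python3 -m handwheel '[[0,0,-0.001,0,0,0],[0,0,-0.002,0,0,0],[0,0,-0.003,0,0,0],[0,0,-0.0035,0,0,0],[0,0,-0.004,0,0,0],[0,0,-0.0042,0,0,0],[0,0,-0.0042,0,0,0],[0,0,-0.0042,0,0,0]]'
python3 -m handwheel '[[0,0,0,0,0,0],[0,0,0,0,0,0],[0,0,0,0,0,0],[0,0,0,0,0,0],[0,0,0,0,0,0],[0,0,0,0,0,0],[0,0,0,0,0,0],[0,0,0,0,0,0]]' 0.38
python3 -m handwheel '[[0,0,0.01,0,0,0],[0,0,0.03,0,0,0],[0,0,0.05,0,0,0],[0,0,0.08,0,0,0],[0,0,0.11,0,0,0],[0,0,0.14,0,0,0],[0,0,0.17,0,0,0],[0,0,0.17,0,0,0]]'
```

```text
time_s: 16.23
position: [0.6469, -0.0271, 0.0471]
tcp_rot: [[-0.994, 0.112, 0.0], [0.112, 0.994, -0.0], [-0.0, -0.0, -1.0]]
force: [-0.8, -1.0, 0.2]
opening: 0.48
grasp_force: 30.0
time_s: 16.9
position: [0.6469, -0.027, 0.0469]
tcp_rot: [[-0.994, 0.112, 0.0], [0.112, 0.994, 0.0], [-0.0, 0.0, -1.0]]
force: [0.8, 0.6, -0.0]
opening: 0.689
grasp_force: 0.0
time_s: 17.57
position: [0.6507, -0.0277, 0.225]
tcp_rot: [[-0.994, 0.111, 0.014], [0.111, 0.994, -0.003], [-0.014, -0.001, -1.0]]
force: [0.5, 0.3, -0.1]
opening: 0.693
grasp_force: 0.0
```

```bash
python3 -m handwheel '[[-0.01,-0.015,0,0,0,0],[-0.03,-0.045,0,0,0,0],[-0.051,-0.076,0,0,0,0],[-0.072,-0.107,0,0,0,0],[-0.093,-0.138,0,0,0,0],[-0.114,-0.169,0,0,0,0],[-0.135,-0.2,0,0,0,0],[-0.155,-0.231,0,0,0,0]]' 1
python3 -m handwheel '[[-0.016,-0.024,-0.01,0,0,0],[-0.028,-0.042,-0.03,0,0,0],[-0.0355,-0.0527,-0.05,0,0,0],[-0.0355,-0.0535,-0.067,0,0,0],[-0.0355,-0.0535,-0.067,0,0,0],[-0.0355,-0.0535,-0.067,0,0,0],[-0.0355,-0.0535,-0.067,0,0,0],[-0.0355,-0.0535,-0.067,0,0,0]]'
python3 -c "
from h import *
p,W=cloud();print(bot.read_state()['position'])
print(top(W,(368,225),.098,16))
cv2.imwrite('pics/t2.png',p)"
```

```text
time_s: 18.23
position: [0.4904, -0.2591, 0.2174]
tcp_rot: [[-0.994, 0.111, 0.0], [0.111, 0.994, -0.0], [-0.0, -0.0, -1.0]]
force: [0.3, -1.2, -0.3]
opening: 0.995
grasp_force: 0.0
time_s: 18.9
position: [0.4573, -0.3116, 0.1513]
tcp_rot: [[-0.994, 0.111, 0.002], [0.111, 0.994, -0.002], [-0.002, -0.002, -1.0]]
force: [-0.2, -0.5, -0.0]
opening: 1.003
grasp_force: 0.0
[ 0.45730544 -0.31153855  0.15126179]
[nan nan nan  0.  0.  0.  0.]h.py:17: RuntimeWarning: Mean of empty slice.
  return np.r_[P.mean(0),a/1000,b/1000,2*rad,len(P)]
  ret = um.true_divide(
```

View pics/t2.png

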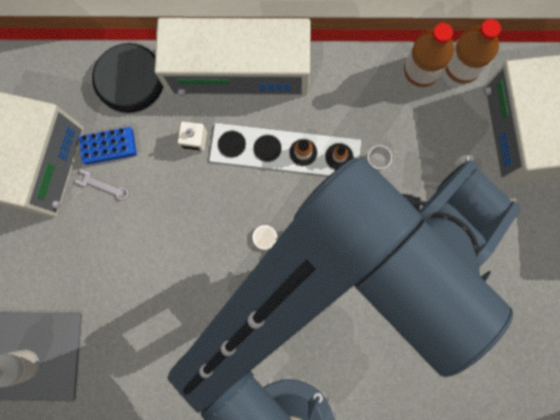

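The 60 and 30 stand on their seats, at about (303,151) and (340,154). The arm hides the rest of that area. Picking the 125.

```bash
python3 -m handwheel '[[-0.0005,0,-0.03,0,0,0],[-0.0005,0,-0.06,0,0,0],[-0.0005,0,-0.085,0,0,0],[-0.0005,0,-0.1,0,0,0],[-0.0005,0,-0.108,0,0,0],[-0.0005,0,-0.108,0,0,0],[-0.0005,0,-0.108,0,0,0],[-0.0005,0,-0.108,0,0,0]]'
python3 -m handwheel '[[0,0,0,0,0,0],[0,0,0,0,0,0],[0,0,0,0,0,0],[0,0,0,0,0,0],[0,0,0,0,0,0],[0,0,0,0,0,0],[0,0,0,0,0,0],[0,0,0,0,0,0]]' -1
python3 -m handwheel '[[0,0,0,0,0,0],[0,0,0,0,0,0],[0,0,0,0,0,0],[0,0,0,0,0,0],[0,0,0,0,0,0],[0,0,0,0,0,0],[0,0,0,0,0,0],[0,0,0,0,0,0]]'
```

```text
time_s: 19.62
position: [0.4568, -0.3121, 0.0432]
tcp_rot: [[-0.994, 0.111, 0.002], [0.111, 0.994, -0.002], [-0.002, -0.002, -1.0]]
force: [-0.1, -1.0, 0.1]
opening: 1.004
grasp_force: 0.0
time_s: 20.28
position: [0.4559, -0.3116, 0.042]
tcp_rot: [[-0.994, 0.112, -0.0], [0.112, 0.994, -0.0], [0.0, -0.0, -1.0]]
force: [0.4, 0.1, 1.0]
opening: 0.571
grasp_force: 30.0
time_s: 20.95
position: [0.4559, -0.3116, 0.042]
tcp_rot: [[-0.994, 0.112, 0.0], [0.112, 0.994, -0.0], [-0.0, -0.0, -1.0]]
force: [-0.5, 0.1, 1.7]
opening: 0.567
grasp_force: 30.0
```

```bash
python3 -m handwheel '[[0,0,0.01,0,0,0],[0,0,0.03,0,0,0],[0,0,0.05,0,0,0],[0,0,0.08,0,0,0],[0,0,0.11,0,0,0],[0,0,0.14,0,0,0],[0,0,0.15,0,0,0],[0,0,0.15,0,0,0]]'
python3 -m handwheel '[[0.01,0.019,0,0,0,0],[0.028,0.052,0,0,0,0],[0.047,0.087,0,0,0,0],[0.066,0.122,0,0,0,0],[0.085,0.158,0,0,0,0],[0.104,0.193,0,0,0,0],[0.123,0.228,0,0,0,0],[0.142,0.264,0,0,0,0]]'
python3 -m handwheel '[[0.019,0.035,0,0,0,0],[0.036,0.067,0,0,0,0],[0.049,0.091,0,0,0,0],[0.057,0.105,0,0,0,0],[0.0591,0.1096,0,0,0,0],[0.0591,0.1096,0,0,0,0],[0.0591,0.1096,0,0,0,0],[0.0591,0.1096,0,0,0,0]]'
python3 -m handwheel '[[0,0,-0.03,0,0,0],[0,0,-0.06,0,0,0],[0,0,-0.09,0,0,0],[0,0,-0.115,0,0,0],[0,0,-0.13,0,0,0],[0,0,-0.135,0,0,0],[0,0,-0.135,0,0,0],[0,0,-0.135,0,0,0]]'
```

```text
time_s: 21.62
position: [0.4571, -0.3125, 0.1949]
tcp_rot: [[-0.994, 0.111, 0.005], [0.111, 0.994, -0.005], [-0.005, -0.004, -1.0]]
force: [-0.2, -0.7, -2.4]
opening: 0.565
grasp_force: 30.0
time_s: 22.28
position: [0.597, -0.0454, 0.1893]
tcp_rot: [[-0.994, 0.112, -0.005], [0.112, 0.994, 0.001], [0.005, 0.001, -1.0]]
force: [0.6, -0.2, -2.3]
opening: 0.564
grasp_force: 30.0
time_s: 22.95
position: [0.656, 0.0603, 0.1914]
tcp_rot: [[-0.994, 0.113, -0.002], [0.113, 0.994, -0.001], [0.002, -0.001, -1.0]]
force: [-0.4, 0.2, -2.0]
opening: 0.569
grasp_force: 30.0
time_s: 23.62
position: [0.6575, 0.0609, 0.0577]
tcp_rot: [[-0.994, 0.113, 0.001], [0.113, 0.994, -0.0], [-0.001, -0.0, -1.0]]
force: [0.3, -0.1, -0.5]
opening: 0.566
grasp_force: 30.0
```

```bash
python3 -m handwheel '[[0,0.0005,-0.001,0,0,0],[0,0.0005,-0.002,0,0,0],[0,0.0005,-0.003,0,0,0],[0,0.0005,-0.0035,0,0,0],[0,0.0005,-0.004,0,0,0],[0,0.0005,-0.0042,0,0,0],[0,0.0005,-0.0042,0,0,0],[0,0.0005,-0.0042,0,0,0]]'
python3 -m handwheel '[[0,0,0,0,0,0],[0,0,0,0,0,0],[0,0,0,0,0,0],[0,0,0,0,0,0],[0,0,0,0,0,0],[0,0,0,0,0,0],[0,0,0,0,0,0],[0,0,0,0,0,0]]' 0.52
python3 -m handwheel '[[0,0,0.01,0,0,0],[0,0,0.03,0,0,0],[0,0,0.05,0,0,0],[0,0,0.08,0,0,0],[0,0,0.11,0,0,0],[0,0,0.14,0,0,0],[0,0,0.17,0,0,0],[0,0,0.17,0,0,0]]'
```

```text
time_s: 24.28
position: [0.6571, 0.0627, 0.053]
tcp_rot: [[-0.994, 0.111, 0.0], [0.111, 0.994, 0.0], [-0.0, 0.0, -1.0]]
force: [-0.3, -0.1, 0.3]
opening: 0.571
grasp_force: 30.0
time_s: 24.95
position: [0.657, 0.0626, 0.0527]
tcp_rot: [[-0.994, 0.112, 0.0], [0.112, 0.994, 0.0], [-0.0, 0.0, -1.0]]
force: [0.1, -0.2, -0.0]
opening: 0.755
grasp_force: 0.0
time_s: 25.62
position: [0.6609, 0.0624, 0.2311]
tcp_rot: [[-0.994, 0.111, 0.014], [0.111, 0.994, -0.001], [-0.014, 0.001, -1.0]]
force: [1.4, -0.6, 0.7]
opening: 0.76
grasp_force: 0.0
```

```bash
python3 -m handwheel '[[-0.01,-0.012,0,0,0,0],[-0.03,-0.037,0,0,0,0],[-0.054,-0.066,0,0,0,0],[-0.079,-0.096,0,0,0,0],[-0.104,-0.127,0,0,0,0],[-0.129,-0.157,0,0,0,0],[-0.153,-0.187,0,0,0,0],[-0.173,-0.211,0,0,0,0]]' 1
python3 -m handwheel '[[-0.014,-0.017,-0.01,0,0,0],[-0.022,-0.027,-0.03,0,0,0],[-0.025,-0.0305,-0.05,0,0,0],[-0.025,-0.0305,-0.063,0,0,0],[-0.025,-0.0305,-0.063,0,0,0],[-0.025,-0.0305,-0.063,0,0,0],[-0.025,-0.0305,-0.063,0,0,0],[-0.025,-0.0305,-0.063,0,0,0]]'
python3 -c "
from h import *
print(bot.read_state()['position']);p,W=cloud('side');cv2.imwrite('pics/s3.png',p)"
```

```text
time_s: 26.28
position: [0.4821, -0.1499, 0.2232]
tcp_rot: [[-0.994, 0.112, -0.0], [0.112, 0.994, -0.001], [0.0, -0.001, -1.0]]
force: [0.2, -0.4, 1.2]
opening: 0.996
grasp_force: 0.0
time_s: 26.95
position: [0.4598, -0.1791, 0.1608]
tcp_rot: [[-0.994, 0.111, 0.002], [0.111, 0.994, -0.001], [-0.002, -0.001, -1.0]]
force: [-0.3, 1.1, 0.7]
opening: 0.999
grasp_force: 0.0
[ 0.45979011 -0.17910347  0.16081504]
```

View pics/s3.png

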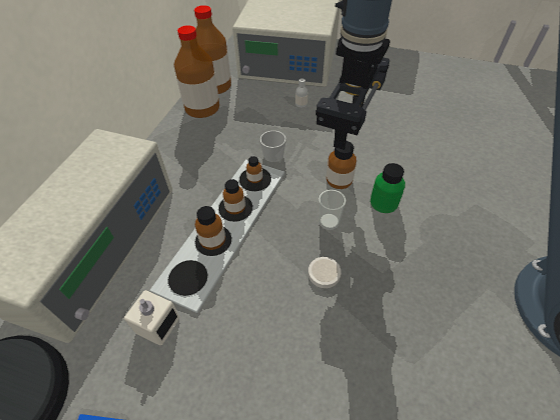

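The side view shows the 125, 60 and 30 standing on their seats at (210,238), (235,208) and (255,178). The 250 at (341,167) is untouched beneath the open jaws, and the beaker and the green bottle are undisturbed. Descending to grasp.

```bash
python3 -m handwheel '[[0,0,-0.025,0,0,0],[0,0,-0.05,0,0,0],[0,0,-0.075,0,0,0],[0,0,-0.095,0,0,0],[0,0,-0.108,0,0,0],[0,0,-0.112,0,0,0],[0,0,-0.112,0,0,0],[0,0,-0.112,0,0,0]]'
python3 -m handwheel '[[0,0,0,0,0,0],[0,0,0,0,0,0],[0,0,0,0,0,0],[0,0,0,0,0,0],[0,0,0,0,0,0],[0,0,0,0,0,0],[0,0,0,0,0,0],[0,0,0,0,0,0]]' -1
python3 -m handwheel '[[0,0,0,0,0,0],[0,0,0,0,0,0],[0,0,0,0,0,0],[0,0,0,0,0,0],[0,0,0,0,0,0],[0,0,0,0,0,0],[0,0,0,0,0,0],[0,0,0,0,0,0]]'
```

```text
time_s: 27.67
position: [0.4596, -0.1792, 0.0484]
tcp_rot: [[-0.994, 0.111, 0.001], [0.111, 0.994, -0.001], [-0.001, -0.001, -1.0]]
force: [0.6, -0.6, -0.3]
opening: 1.0
grasp_force: 0.0
time_s: 28.33
position: [0.4591, -0.1791, 0.0481]
tcp_rot: [[-0.994, 0.112, 0.001], [0.112, 0.994, -0.0], [-0.001, -0.0, -1.0]]
force: [-1.1, -0.1, 6.0]
opening: 0.682
grasp_force: 30.0
time_s: 29.0
position: [0.4591, -0.1791, 0.0481]
tcp_rot: [[-0.994, 0.111, 0.0], [0.111, 0.994, -0.0], [-0.001, -0.0, -1.0]]
force: [0.1, 0.1, 5.9]
opening: 0.687
grasp_force: 30.0
```

The gripper body would sit at about 93 mm and the cap top is at 98 mm, so the 6 N looks like light contact with the cap. I'll open, rise 9 mm and grip again.

```bash
python3 -m handwheel '[[0,0,0,0,0,0],[0,0,0,0,0,0],[0,0,0,0,0,0],[0,0,0,0,0,0],[0,0,0.003,0,0,0],[0,0,0.006,0,0,0],[0,0,0.009,0,0,0],[0,0,0.009,0,0,0]]' 1
python3 -m handwheel '[[0,0,0,0,0,0],[0,0,0,0,0,0],[0,0,0,0,0,0],[0,0,0,0,0,0],[0,0,0,0,0,0],[0,0,0,0,0,0],[0,0,0,0,0,0],[0,0,0,0,0,0]]' -1
python3 -m handwheel '[[0,0,0,0,0,0],[0,0,0,0,0,0],[0,0,0,0,0,0],[0,0,0,0,0,0],[0,0,0,0,0,0],[0,0,0,0,0,0],[0,0,0,0,0,0],[0,0,0,0,0,0]]'
```

```text
time_s: 29.67
position: [0.4593, -0.1791, 0.0574]
tcp_rot: [[-0.994, 0.112, 0.001], [0.112, 0.994, -0.001], [-0.001, -0.001, -1.0]]
force: [0.0, 0.3, 0.0]
opening: 0.992
grasp_force: 0.0
time_s: 30.33
position: [0.4589, -0.1789, 0.0567]
tcp_rot: [[-0.994, 0.111, -0.0], [0.111, 0.994, 0.0], [0.0, 0.0, -1.0]]
force: [-0.1, 0.0, 0.1]
opening: 0.683
grasp_force: 30.0
time_s: 31.0
position: [0.4589, -0.1789, 0.0567]
tcp_rot: [[-0.994, 0.112, -0.0], [0.112, 0.994, 0.0], [0.0, 0.0, -1.0]]
force: [-0.1, 0.2, -1.0]
opening: 0.685
grasp_force: 30.0
```

```bash
python3 -m handwheel '[[0,0,0.01,0,0,0],[0,0,0.03,0,0,0],[0,0,0.05,0,0,0],[0,0,0.08,0,0,0],[0,0,0.11,0,0,0],[0,0,0.14,0,0,0],[0,0,0.15,0,0,0],[0,0,0.15,0,0,0]]'
python3 -m handwheel '[[0.01,0.016,0,0,0,0],[0.029,0.046,0,0,0,0],[0.05,0.079,0,0,0,0],[0.071,0.113,0,0,0,0],[0.092,0.146,0,0,0,0],[0.113,0.179,0,0,0,0],[0.134,0.213,0,0,0,0],[0.154,0.244,0,0,0,0]]'
python3 -m handwheel '[[0.019,0.03,0,0,0,0],[0.035,0.056,0,0,0,0],[0.047,0.075,0,0,0,0],[0.0535,0.085,0,0,0,0],[0.054,0.086,0,0,0,0],[0.054,0.086,0,0,0,0],[0.054,0.086,0,0,0,0],[0.054,0.086,0,0,0,0]]'
python3 -m handwheel '[[0,0,-0.03,0,0,0],[0,0,-0.06,0,0,0],[0,0,-0.09,0,0,0],[0,0,-0.115,0,0,0],[0,0,-0.13,0,0,0],[0,0,-0.135,0,0,0],[0,0,-0.135,0,0,0],[0,0,-0.135,0,0,0]]'
```

```text
time_s: 31.67
position: [0.4604, -0.1797, 0.2103]
tcp_rot: [[-0.994, 0.111, 0.006], [0.111, 0.994, -0.004], [-0.007, -0.003, -1.0]]
force: [-0.2, 0.3, -2.5]
opening: 0.685
grasp_force: 30.0
time_s: 32.33
position: [0.6124, 0.0675, 0.2052]
tcp_rot: [[-0.994, 0.111, -0.003], [0.111, 0.994, 0.001], [0.003, 0.0, -1.0]]
force: [1.2, -0.5, -1.6]
opening: 0.684
grasp_force: 30.0
time_s: 33.0
position: [0.666, 0.1494, 0.2064]
tcp_rot: [[-0.994, 0.113, -0.002], [0.113, 0.994, -0.001], [0.002, -0.001, -1.0]]
force: [1.3, -0.0, -2.1]
opening: 0.679
grasp_force: 30.0
time_s: 33.67
position: [0.6675, 0.1503, 0.0726]
tcp_rot: [[-0.994, 0.113, 0.001], [0.113, 0.994, -0.0], [-0.001, 0.0, -1.0]]
force: [0.6, 0.3, -1.2]
opening: 0.68
grasp_force: 30.0
```

```bash
python3 -m handwheel '[[0,0,-0.001,0,0,0],[0,0,-0.002,0,0,0],[0,0,-0.003,0,0,0],[0,0,-0.0035,0,0,0],[0,0,-0.004,0,0,0],[0,0,-0.0042,0,0,0],[0,0,-0.0042,0,0,0],[0,0,-0.0042,0,0,0]]'
python3 -m handwheel '[[0,0,0,0,0,0],[0,0,0,0,0,0],[0,0,0,0,0,0],[0,0,0,0,0,0],[0,0,0,0,0,0],[0,0,0,0,0,0],[0,0,0,0,0,0],[0,0,0,0,0,0]]' 0.7
python3 -m handwheel '[[0,0,0.01,0,0,0],[0,0,0.03,0,0,0],[0,0,0.05,0,0,0],[0,0,0.08,0,0,0],[0,0,0.11,0,0,0],[0,0,0.14,0,0,0],[0,0,0.17,0,0,0],[0,0,0.17,0,0,0]]'
python3 -m handwheel '[[-0.02,0.02,0,0,0,0],[-0.04,0.05,0,0,0,0],[-0.06,0.085,0,0,0,0],[-0.08,0.12,0,0,0,0],[-0.1,0.155,0,0,0,0],[-0.12,0.185,0,0,0,0],[-0.14,0.21,0,0,0,0],[-0.16,0.23,0,0,0,0]]'
```

```text
time_s: 34.33
position: [0.667, 0.1512, 0.0677]
tcp_rot: [[-0.994, 0.111, 0.0], [0.111, 0.994, 0.0], [-0.0, 0.0, -1.0]]
force: [-0.4, -0.2, -0.0]
opening: 0.683
grasp_force: 30.0
time_s: 35.0
position: [0.6669, 0.1511, 0.0675]
tcp_rot: [[-0.994, 0.112, -0.0], [0.112, 0.994, -0.0], [0.0, -0.0, -1.0]]
force: [-0.3, -0.2, 0.6]
opening: 0.846
grasp_force: 0.0
time_s: 35.67
position: [0.6708, 0.1514, 0.2462]
tcp_rot: [[-0.994, 0.111, 0.015], [0.111, 0.994, 0.001], [-0.015, 0.002, -1.0]]
force: [0.3, 0.1, 0.9]
opening: 0.85
grasp_force: 0.0
time_s: 36.33
position: [0.5055, 0.3832, 0.238]
tcp_rot: [[-0.994, 0.11, 0.001], [0.11, 0.994, 0.001], [-0.0, 0.001, -1.0]]
force: [0.7, -0.2, -0.1]
opening: 0.847
grasp_force: 0.0
```

Run:
```python
from h import *
np.set_printoptions(precision=4,suppress=True)
p,W=cloud()
for n,h,s in[("250",.109,(.6672,.1508)),("125",.095,(.6573,.0617)),("60",.081,(.6473,-.0274)),("30",.067,(.6372,-.1173))]:
    k=cams.calibration("top");c=k["mtx"]@(k["R"]@[*s,h]+np.array(k["t"]).ravel());uv=c[:2]/c[2]
    t=top(W,uv,h,16); print(n,t,(t[3:5]-s)*1000)
print("beaker",top(W,(316,225),.07,16)); cv2.imwrite("pics/t4.png",p)
p,_=cloud("side"); cv2.imwrite("pics/s4.png",p)
```

```text
250 [  0.6666   0.1496   0.1092   0.6678   0.1493  40.2631 224.    ] [ 0.5759 -1.4995]
125 [  0.6571   0.0614   0.0951   0.6571   0.0617  33.2682 153.    ] [-0.1685 -0.0312]
60 [  0.6459  -0.0281   0.081    0.6465  -0.0286  28.4337 108.    ] [-0.8278 -1.2372]
30 [ 0.6372 -0.1182  0.0667  0.6374 -0.1184 22.4977 70.    ] [ 0.1995 -1.081 ]
beaker [  0.456   -0.0586   0.0698   0.4541  -0.0579  51.7202 106.    ]
```

View pics/s4.png

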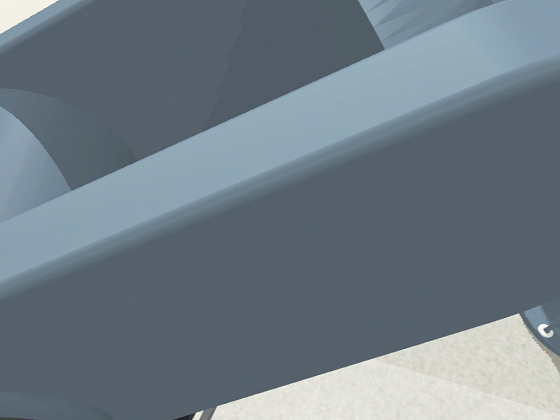

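View pics/t4.png

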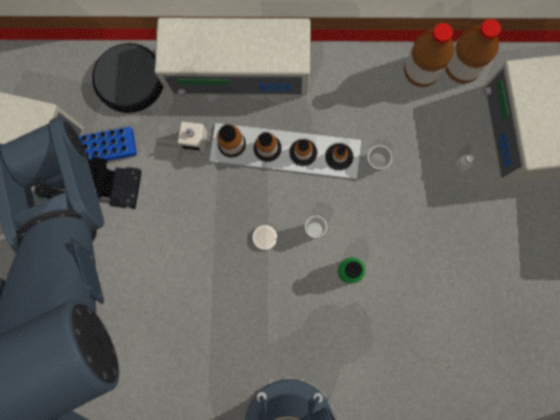

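The top view shows all four bottles standing within 2 mm of their seat centres, largest at the inlet (230,138) and smallest by the waste cup (341,153). The beaker at (316,227) and the green bottle at (352,270) haven't moved. The arm blocks the side view, but the cap heights match upright bottles on the seats. Handing in.

```bash
python3 -c "
from rig import bot
print(bot.hand_in())"
```

```text
the job is handed in; nothing more can be done
None
```

I handed the job in after about 36 s on the robot's clock: the four amber bottles stand upright within 2 mm of their seat centres, from the 250 ml by the inlet to the 30 ml by the waste cup, with the beaker and the green bottle left where they were.

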